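# Put the colour-capped reagent bottles into their spill cups

## Robot

A 7-joint arm with a two-finger parallel gripper is mounted at the origin on the work surface. World frame = base frame: x ahead of the robot, y to its left, z up, the work surface at z = 0. Lengths are in m, angles in rad, forces in N, time in s.
With the tool pointing down it reaches from about 0.425 to 0.875 m from the base axis. Payload 8.4 kg.
Tool frame: the origin (TCP) lies between the finger pads; the fingertips stand 19 mm ahead of it and the grasp point (between the pads) is the TCP; z points along the fingers, x is the direction in which the jaws open and shut, and the axes are right-handed (so a half turn about z gives the same grasp; the last joint's range is limited). The gripper opens to 85 mm and grips with 20 to 120 N. Pads are 22 mm wide; open, the fingers measure 114 mm over their backs; the gripper's body (76 mm by 85 mm) begins 54 mm behind the grasp point. The pads swing forward as they close: fully open they stand 13 mm farther back than shut.
Start: joints at [-0.099, 0.333, 0.04, 1.465, -0.013, 1.343, -0.059], TCP at [0.65, -0, 0.25] pointing down, gripper open.
Joint ranges: [-2.58, 2.58], [-0.38, 2.09], [-1.3, 1.39], [0.25, 2.4], [-1.5, 4.64], [0.08, 2.09], [-2.65, 2.65]. Speed limits (rad/s): [2.22, 2.22, 2.79, 2.79, 3.14, 3.14, 3.14].

## Interface

Orientations are given as a unit quaternion [w, x, y, z].
In Python, from rig import state, camera, camera_model, job_done gives the robot as it stands.
- The arm moves only by the shell command python3 -m creep 'ROWS'. ROWS is JSON, a list of rows, each a list of 3 entries, a list of its own where there are three numbers: the finger opening in m, from 0 to 0.0854, then the shift along the tool's x, y, z in m, then the turn, a rotation vector about the tool's x, y, z in rad. In form: [[hand, [x, y, z], [wx, wy, wz]], ...]. A call has 1 to 12 rows; each row shifts and turns the pose as measured when the row begins, along the tool's axes as they then stand; what a row does not reach is not made up. A row lasts 1/8 s, in which the tool goes at most 62.5 mm and 10.7 degrees, less where a joint would pass 70% of its speed; a pose out of reach is approached as far as the arm can. A call is refused whole if a number of a shift passes 0.0625 or a number of a turn 0.188, either way. A call with a gripper value outside its range is refused whole. The fingers move at their own pace and stop on an object; the grip force is fixed at half the most. Time passes only in rows, so rows that do not move let the fingers close. It gives the time, the measured TCP pose, the force and the opening at its end, in the units of the state.
- state(): the state, without advancing time (a new reading comes with each control period).
- camera(name): name is "scene" or "side" or "wrist"; returns the picture (480x640x3 uint8, blue, green, red); there is no depth.
- camera_model(name): a dict with "fx", "fy", "cx", "cy" (pixels), "R" (3x3) and "t" (3): a world point X has camera coordinates R X + t. Camera axes: x right, y down, z forward; pixel columns grow to the right and rows downward; lengths in m; the calibration is good to about 2 mm. The wrist camera is an equidistant fisheye: a pixel r from the principal point sees the ray r / f radians off the axis. A picture is of the moment at which its call begins: read the wrist's pose just before it. camera_model takes no time and is no camera call; for the wrist camera it gives the pose at the moment of the call.
- job_done(): hands the job in, once; it reports no verdict.
The state is a dict: "time_s": time; "joint_pos": joint angles; "joint_vel": joint speeds; "joint_efforts": joint torques, N m; "ee_pos": TCP position; "ee_rot": TCP orientation; "ft_force": force on the tool from outside, world axes, zero at the start; "moment": the same for the moment, N m; "width": finger opening in m.
Only numpy, scipy, OpenCV 4.12 (cv2) and the standard library are available. Lean on these libraries where they do the work, as an engineer would, in place of code of your own. Each camera call takes 0.05 s, during which the arm holds its last target.

## Task

Stand each of the four clear-glass reagent bottles in the spill cup of the same colour as its cap, the most hazardous first: red, then yellow, then green, then blue. Keep them upright and set them down flat on the cup floor, without dropping them. Leave the two amber bottles standing where they are.

Things in the scene. Friction and masses are not known exactly. Their poses are not given: they have to be found in the camera images.
- bottle_red_mid (a point): the centre, half-way up, of the clear-glass reagent bottle with the red screw cap: standing, 44 mm diameter up to 46 mm, then a shoulder up to a cap 34 mm across (54 to 78 mm up); 78 mm tall in all, this point 39 mm above its underside, z up its axis; loose, about 0.13 kg
- bottle_yellow_mid (a point): the centre, half-way up, of the clear-glass reagent bottle with the yellow screw cap: standing, 44 mm diameter up to 46 mm, then a shoulder up to a cap 34 mm across (54 to 78 mm up); 78 mm tall in all, this point 39 mm above its underside, z up its axis; loose, about 0.13 kg
- bottle_green_mid (a point): the centre, half-way up, of the clear-glass reagent bottle with the green screw cap: standing, 44 mm diameter up to 46 mm, then a shoulder up to a cap 34 mm across (54 to 78 mm up); 78 mm tall in all, this point 39 mm above its underside, z up its axis; loose, about 0.13 kg
- bottle_blue_mid (a point): the centre, half-way up, of the clear-glass reagent bottle with the blue screw cap: standing, 44 mm diameter up to 46 mm, then a shoulder up to a cap 34 mm across (54 to 78 mm up); 78 mm tall in all, this point 39 mm above its underside, z up its axis; loose, about 0.13 kg
- cup_red: the red plastic spill cup: a shallow round dish fixed to the bench, 74 mm outside and 66 mm inside diameter, floor 4 mm thick, rim 14 mm above the bench; origin at the centre of its underside, on the bench, z up
- cup_yellow: the yellow plastic spill cup: a shallow round dish fixed to the bench, 74 mm outside and 66 mm inside diameter, floor 4 mm thick, rim 14 mm above the bench; origin at the centre of its underside, on the bench, z up
- cup_green: the green plastic spill cup: a shallow round dish fixed to the bench, 74 mm outside and 66 mm inside diameter, floor 4 mm thick, rim 14 mm above the bench; origin at the centre of its underside, on the bench, z up
- cup_blue: the blue plastic spill cup: a shallow round dish fixed to the bench, 74 mm outside and 66 mm inside diameter, floor 4 mm thick, rim 14 mm above the bench; origin at the centre of its underside, on the bench, z up
- amber_a_mid (a point): bystander: the centre, half-way up (39 mm), of a brown amber-glass bottle with a black cap, same shape and size as the others, 78 mm tall; loose, to be left standing where it is
- amber_b_mid (a point): bystander: the centre, half-way up (39 mm), of a brown amber-glass bottle with a white cap, same shape and size as the others, 78 mm tall; loose, to be left standing where it is

How it is judged:
On the way, in this order (a step that is already met when the one before it is completed fails the run):
1. the red-capped bottle stands released on the floor of the red spill cup (horizontal distance between bottle_red_mid and cup_red below 0.0135 m and z of bottle_red_mid in the frame of cup_red between 0.038 and 0.047 m and angle between bottle_red_mid's own z axis and vertical below 0.1 rad and contact force between bottle_red and the fingers below 0.05 N and linear speed of bottle_red below 0.03 m/s), for 0.2 s.
2. the yellow-capped bottle stands released on the floor of the yellow spill cup (horizontal distance between bottle_yellow_mid and cup_yellow below 0.0135 m and z of bottle_yellow_mid in the frame of cup_yellow between 0.038 and 0.047 m and angle between bottle_yellow_mid's own z axis and vertical below 0.1 rad and contact force between bottle_yellow and the fingers below 0.05 N and linear speed of bottle_yellow below 0.03 m/s), for 0.2 s.
3. the green-capped bottle stands released on the floor of the green spill cup (horizontal distance between bottle_green_mid and cup_green below 0.0135 m and z of bottle_green_mid in the frame of cup_green between 0.038 and 0.047 m and angle between bottle_green_mid's own z axis and vertical below 0.1 rad and contact force between bottle_green and the fingers below 0.05 N and linear speed of bottle_green below 0.03 m/s), for 0.2 s.
4. the blue-capped bottle stands released on the floor of the blue spill cup (horizontal distance between bottle_blue_mid and cup_blue below 0.0135 m and z of bottle_blue_mid in the frame of cup_blue between 0.038 and 0.047 m and angle between bottle_blue_mid's own z axis and vertical below 0.1 rad and contact force between bottle_blue and the fingers below 0.05 N and linear speed of bottle_blue below 0.03 m/s), for 0.2 s.
At the end, for the whole second after the job is handed in: Each clear-glass bottle stands upright (within about 6 degrees), released and at rest, flat on the floor of the cup of its cap's colour (anywhere inside the rim: its axis within 13.5 mm of the cup's centre); both amber bottles stand within 15 mm of where they started (all of step 1 and all of step 2 and all of step 3 and all of step 4 and distance of each of amber_a_mid, amber_b_mid from where it was at the start of the episode below 0.015 m and angle between each of amber_a_mid, amber_b_mid's own z axis and vertical below 0.1 rad); the robot touches nothing.
It fails at once if the amber bottle with the black cap is shifted by more than 15 mm or tipped (distance of amber_a_mid from where it was at the start of the episode above 0.015 m or angle between amber_a_mid's own z axis and vertical above 0.3 rad).
It fails at once if the amber bottle with the white cap is shifted by more than 15 mm or tipped (distance of amber_b_mid from where it was at the start of the episode above 0.015 m or angle between amber_b_mid's own z axis and vertical above 0.3 rad).
It fails at once if a reagent bottle is tipped by more than about 30 degrees (angle between any of bottle_red_mid, bottle_yellow_mid, bottle_green_mid, bottle_blue_mid's own z axis and vertical above 0.52 rad).
It fails at once if a reagent bottle is dropped (moves faster than 0.6 m/s while not held: a fall of about 2 cm) ((linear speed of bottle_red above 0.6 m/s and contact force between bottle_red and the fingers below 0.05 N) or (linear speed of bottle_yellow above 0.6 m/s and contact force between bottle_yellow and the fingers below 0.05 N) or (linear speed of bottle_green above 0.6 m/s and contact force between bottle_green and the fingers below 0.05 N) or (linear speed of bottle_blue above 0.6 m/s and contact force between bottle_blue and the fingers below 0.05 N)).
It also fails if it takes over 120 s, if anything falls off the work surface, if the arm or the gripper's body presses on something with over 40 N, if the wrist force passes 120 N, or if a joint passes its speed limit or range.

## Working session

There is one attempt and no reset: what is moved stays moved. The work goes in short steps, Python scripts to look and compute and a shell command to move; the robot and the scene stay as the last step left them, time stands still between calls to the robot, and variables do not carry over. Pictures are saved under pics/ and viewed, and the job is handed in when it is done.

```bash
ls; mkdir -p pics; python3 - <<'E'
from rig import state,camera,camera_model
import cv2
print(state())
for n in ("scene","side","wrist"):
    m=camera_model(n); print(n,m)
    cv2.imwrite(f"pics/{n}0.png",camera(n))
E
```

```text
pics
{'time_s': 0.0, 'joint_pos': array([-0.09917312,  0.333919  ,  0.03984794,  1.46626812, -0.01341967,
        1.34328917, -0.05850695]), 'joint_vel': array([-0.00136715,  0.00127009, -0.00182762, -0.00015204, -0.00058413,
        0.00144371,  0.00166728]), 'joint_efforts': array([ 4.63630895e-04, -6.58554840e+01,  1.36586554e+00, -4.05554795e+01,
        1.68904377e-02,  1.27170872e-02, -1.99809978e-05]), 'ee_pos': array([ 6.49578539e-01, -2.13935939e-05,  2.49417177e-01]), 'ee_rot': array([ 4.13352670e-05,  9.99999673e-01, -1.55150010e-05, -8.07928643e-04]), 'ft_force': array([-0.16315922,  0.54289234,  0.349106  ]), 'moment': array([-0.03999906,  0.04070018,  0.04499654]), 'width': 0.0850198180992673}
scene {'fx': 584.5793063389914, 'fy': 584.5793063389914, 'cx': 314.0343709079654, 'cy': 249.51162648498266, 'R': array([[ 0.77068015,  0.63687272,  0.0211007 ],
       [ 0.37675054, -0.42870024, -0.82114258],
       [-0.51391744,  0.64078799, -0.57033291]]), 't': array([-0.41015746, -0.14223318,  1.41910085])}
side {'fx': 537.4449775893836, 'fy': 537.4449775893836, 'cx': 305.73056432496327, 'cy': 242.18109763151742, 'R': array([[-0.86711173, -0.49804723,  0.00813709],
       [-0.31102073,  0.52858977, -0.78984743],
       [ 0.38908014, -0.68741677, -0.6132494 ]]), 't': array([0.45334527, 0.21339591, 0.72934853])}
wrist {'fx': 371.64829954431775, 'fy': 371.64829954431775, 'cx': 323.57348306068104, 'cy': 241.7961067672244, 'R': array([[ 9.99998031e-01, -1.19011942e-04, -1.98101798e-03],
       [ 4.04965098e-04, -9.64960883e-01,  2.62393464e-01],
       [-1.94283281e-03, -2.62393749e-01, -9.64958935e-01]]), 't': array([-0.64866313, -0.03401833,  0.37939279])}
```

View pics/scene0.png

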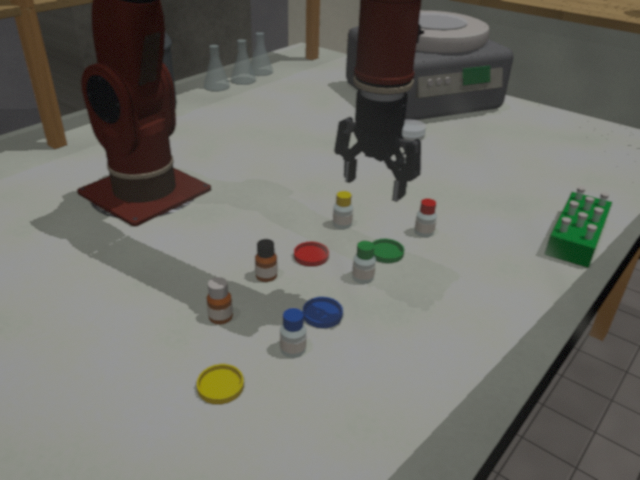

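View pics/side0.png

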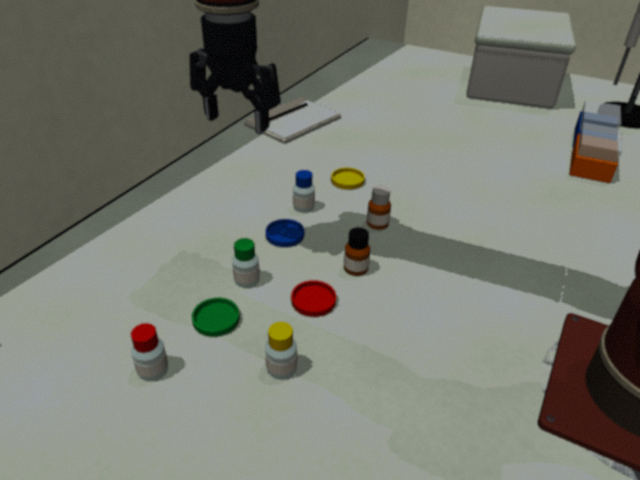

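View pics/wrist0.png

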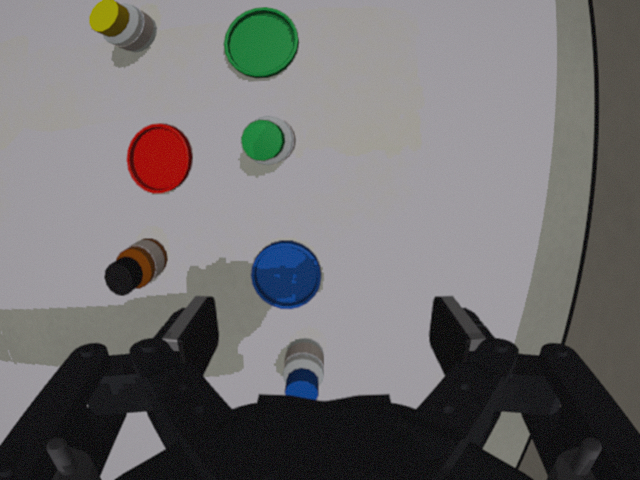

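The scene and side views each show all six bottles and four cups. The wrist view shows three cups, with green at (262,43), red at (160,158) and blue at (287,273), plus the green, yellow, blue and black caps. Next I'll segment by colour and cast rays.

```bash
cat > h.py <<'E'
import numpy as np,cv2
from rig import state,camera,camera_model
H={'red':[(0,7),(173,180)],'yellow':[(22,36)],'green':[(50,85)],'blue':[(100,130)]}
def ray(n,m,u,v):
    if n=='wrist':
        d=np.array([u-m['cx'],v-m['cy']]);r=np.hypot(*d);th=r/m['fx']
        c=np.array([*(d/max(r,1e-9)*np.sin(th)),np.cos(th)])
    else: c=np.array([(u-m['cx'])/m['fx'],(v-m['cy'])/m['fy'],1.])
    return -m['R'].T@m['t'], m['R'].T@c
def plane(n,m,u,v,z):
    o,d=ray(n,m,u,v);return o+d*(z-o[2])/d[2]
def proj(n,m,X):
    c=m['R']@np.asarray(X,float)+m['t']
    if n=='wrist':
        r=np.hypot(c[0],c[1]);th=np.arctan2(r,c[2]);return m['cx']+m['fx']*th*c[0]/r,m['cy']+m['fx']*th*c[1]/r
    return m['cx']+m['fx']*c[0]/c[2],m['cy']+m['fy']*c[1]/c[2]
def tri(rays):
    A=0;b=0
    for o,d in rays:
        d=d/np.linalg.norm(d);P=np.eye(3)-np.outer(d,d);A=A+P;b=b+P@o
    return np.linalg.solve(A,b)
def blobs(im,col,amin=60,smin=120,vmin=50):
    h=cv2.cvtColor(im,cv2.COLOR_BGR2HSV);m=np.zeros(im.shape[:2],np.uint8)
    for a,b in H[col]: m|=cv2.inRange(h,(a,smin,vmin),(b,255,255))
    m=cv2.morphologyEx(m,cv2.MORPH_CLOSE,np.ones((3,3)))
    cs,_=cv2.findContours(m,cv2.RETR_EXTERNAL,cv2.CHAIN_APPROX_NONE)
    out=[]
    for c in cs:
        a=cv2.contourArea(c)
        if a>amin:
            x,y,w,hh=cv2.boundingRect(c);out.append((a,(x,y,w,hh),c))
    return sorted(out,key=lambda t:-t[0])
E
python3 - <<'E'
from h import *
for n in ('scene','side','wrist'):
    im=cv2.imread(f'pics/{n}0.png')
    m=camera_model(n)
    for c in H:
        for a,bb,ct in blobs(im,c)[:4]:
            M=cv2.moments(ct);u,v=M['m10']/M['m00'],M['m01']/M['m00']
            (ex,ey),ax,an=cv2.fitEllipse(ct)
            print(n,c,a,bb,'cen',round(u,1),round(v,1),'ell',round(ex,1),round(ey,1),np.round(ax,1),'z14',plane(n,m,ex,ey,.014)[:2].round(4),'z66',plane(n,m,u,v,.066)[:2].round(4),'z78',plane(n,m,ex,ey,.078)[:2].round(4))
E
```

```text
scene red 2030.0 (79, 171, 122, 54) cen 140.2 199.0 ell 140.5 191.4 [ 51.3 102.3] z14 [ 0.0157 -0.0227] z66 [ 0.1245 -0.0953] z78 [ 0.1166 -0.0866]
scene red 546.0 (294, 242, 33, 24) cen 309.8 253.6 ell 309.9 253.6 [22.3 31.5] z14 [0.4826 0.0462] z66 [ 0.5293 -0.0112] z78 [ 0.54   -0.0241]
scene red 332.0 (139, 116, 27, 21) cen 152.3 125.8 ell 152.2 125.8 [16.7 26.8] z14 [-0.2795  0.2392] z66 [-0.175   0.1676] z78 [-0.1511  0.1509]
scene red 155.5 (363, 72, 50, 11) cen 393.5 77.8 ell 388.8 75.9 [10.1 43.2] z14 [-0.0201  1.0943] z66 [0.0868 0.9521] z78 [0.0841 0.9264]
scene yellow 1406.0 (197, 364, 46, 40) cen 219.6 383.5 ell 219.6 383.5 [38.4 46.6] z14 [ 0.6011 -0.3126] z66 [ 0.6388 -0.3426] z78 [ 0.6475 -0.3495]
scene yellow 152.0 (337, 191, 14, 15) cen 343.4 198.1 ell 343.4 198.1 [13.4 14.9] z14 [0.3962 0.2733] z66 [0.4494 0.1989] z78 [0.4616 0.1818]
scene green 2533.0 (551, 193, 60, 74) cen 578.4 230.2 ell 579.0 229.7 [49.7 72.2] z14 [0.8704 0.5082] z66 [0.8874 0.4133] z78 [0.8917 0.3948]
scene green 473.5 (358, 242, 45, 17) cen 381.7 249.3 ell 382.3 249.4 [14.9 43.6] z14 [0.5856 
[... 1760 characters left out ...]
ow 1029.5 (89, 0, 40, 36) cen 108.6 17.5 ell 108.5 17.5 [34.8 38.1] z14 [0.4139 0.2227] z66 [0.4479 0.2001] z78 [0.4558 0.195 ]
wrist green 3859.0 (224, 8, 74, 69) cen 260.8 41.9 ell 260.8 41.9 [67.2 73.1] z14 [0.5881 0.169 ] z66 [0.597  0.1543] z78 [0.599  0.1508]
wrist green 1249.0 (242, 120, 42, 40) cen 262.1 139.8 ell 262.1 139.8 [39.1 40.8] z14 [0.5895 0.0708] z66 [0.5981 0.0702] z78 [0.6001 0.0701]
wrist blue 3522.5 (252, 241, 69, 68) cen 285.8 274.6 ell 285.8 274.6 [65.9 68.1] z14 [ 0.6097 -0.0664] z66 [ 0.6154 -0.0472] z78 [ 0.6168 -0.0427]
wrist blue 754.5 (285, 369, 33, 32) cen 302.0 384.6 ell 302.0 384.9 [30.4 33.7] z14 [ 0.6231 -0.2075] z66 [ 0.627  -0.1675] z78 [ 0.6278 -0.1587]
```

```bash
python3 - <<'E'
from h import *
A=cv2.imread('pics/scene0.png');B=cv2.imread('pics/side0.png');ms,md=camera_model('scene'),camera_model('side')
print('wristcam',ray('wrist',camera_model('wrist'),1,1)[0])
def cen(im,col,box):
    for s,v in((120,50),(90,35)):
        for a,bb,ct in blobs(im,col,20,s,v):
            M=cv2.moments(ct);u,w=M['m10']/M['m00'],M['m01']/M['m00']
            if box[0]<u<box[2] and box[1]<w<box[3]: return u,w
C={'red':((410,190,445,220),None),'green':((355,238,376,256),None),'blue':((280,305,305,332),None),'yellow':((330,185,355,210),None)}
sd={'red':(130,320,160,355),'green':(230,235,258,262),'blue':(293,168,315,190),'yellow':(265,320,297,352)}
for c in C:
    # crop so blobs can't merge
    def crop(im,b):
        z=np.zeros_like(im);z[b[1]:b[3],b[0]:b[2]]=im[b[1]:b[3],b[0]:b[2]];return z
    b=C[c][0];p=cen(crop(A,b),c,b);q=cen(crop(B,sd[c]),c,sd[c])
    print(c,p,q, tri([ray('scene',ms,*p),ray('side',md,*q)]).round(4) if p and q else '')
for n,p,q in(('black',(265.5,249),(357,239)),('white',(218,289.5),(380.5,195.5))):
    print(n,tri([ray('scene',ms,*p),ray('side',md,*q)]).round(4))
E
python3 - <<'E'
import cv2
a=cv2.imread('pics/scene0.png')[180:410,190:450];b=cv2.imread('pics/side0.png')[160:390,120:400]
cv2.imwrite('pics/z0.png',cv2.resize(a,None,fx=2.6,fy=2.6,interpolation=2))
E
```

```text
wristcam [0.64944384 0.06664697 0.37385827]
red (427.7593818984547, 205.80022075055186) (144.0973321606567, 337.15977719143945) [0.6057 0.2932 0.0662]
green (367.4496124031008, 246.5723514211886) (242.9259962049336, 247.82542694497153) [0.6004 0.073  0.071 ]
blue (293.4526425954997, 318.39665096807954) (303.23940149625935, 178.17871986699913) [ 0.6273 -0.1703  0.0673]
yellow (343.422149122807, 198.10526315789474) (280.05550555055504, 335.63666366636664) [0.4494 0.1987 0.0661]
black [ 0.4538 -0.0523  0.0634]
white [ 0.4749 -0.1957  0.0628]
```

View pics/z0.png

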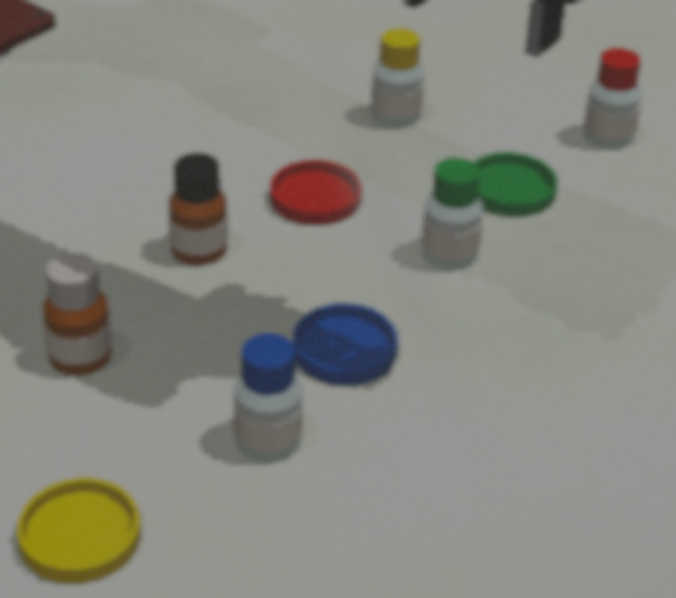

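Every cap triangulates to about 66 mm height, which matches the geometry. Keeping the jaws along world x leaves clear space around each bottle, so I'll move above the red bottle.

```bash
python3 -m creep '[[0.085,[-0.006,-0.042,0],[0,0,0]],[0.085,[-0.006,-0.042,0],[0,0,0]],[0.085,[-0.006,-0.042,0],[0,0,0]],[0.085,[-0.006,-0.042,0.01],[0,0,0]],[0.085,[-0.006,-0.042,0.02],[0,0,0]],[0.085,[-0.006,-0.042,0.02],[0,0,0]],[0.085,[-0.007,-0.042,0.02],[0,0,0]],[0.085,[0,0,0],[0,0,0]]]'
python3 - <<'E'
from h import *
s=state();print(s['ee_pos'].round(4),s['ee_rot'].round(4))
m=camera_model('wrist');im=camera('wrist');cv2.imwrite('pics/w1.png',im)
for c in H:
    for a,bb,ct in blobs(im,c,200)[:4]:
        (ex,ey),ax,an=cv2.fitEllipse(ct);print(c,a,bb,'z14',plane('wrist',m,ex,ey,.014)[:2].round(4),'z78',plane('wrist',m,ex,ey,.078)[:2].round(4))
E
```

```text
time_s: 1.15
ee_pos: [0.6045, 0.3015, 0.1744]
ee_rot: [0.001, 1.0, -0.001, -0.002]
ft_force: [-0.7, -0.1, 0.0]
width: 0.085
[0.6045 0.3015 0.1744] [ 8.0e-04  1.0e+00 -1.5e-03 -2.5e-03]
red 2274.0 (300, 231, 53, 57) z14 [0.605  0.2756] z78 [0.605  0.2965]
green 8196.5 (560, 0, 80, 142) z14 [0.8635 0.4595] z78 [0.8054 0.439 ]
green 4169.5 (268, 329, 78, 70) z14 [0.5876 0.1759] z78 [0.5915 0.2192]
```

View pics/w1.png

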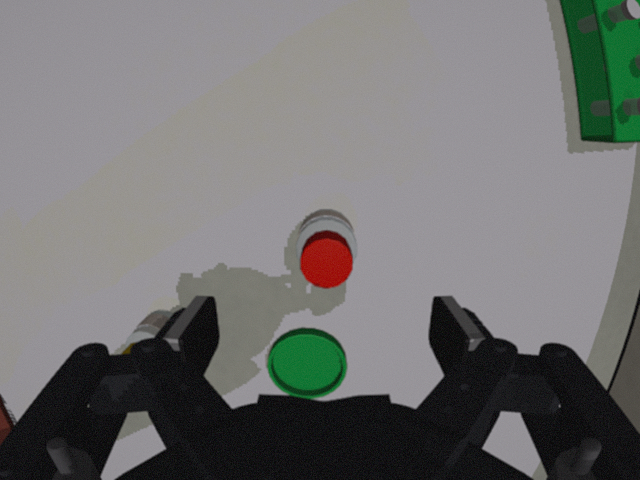

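The red cap is at (326,260) in the wrist view, between the jaws, giving about (0.605, 0.293). Nothing is under the finger paths, so I'll descend in two stages.

```bash
python3 -m creep '[[0.085,[0.0005,0.008,0.0],[0,0,0]],[0.085,[0,0,0.03],[0,0,0]],[0.085,[0,0,0.03],[0,0,0]],[0.085,[0,0,0.03],[0,0,0]],[0.085,[0,0,0.02],[0,0,0]],[0.085,[0,0,0],[0,0,0]]]'
python3 - <<'E'
from h import *
s=state();print(s['ee_pos'].round(4),s['ee_rot'].round(4))
cv2.imwrite('pics/w2.png',np.hstack([cv2.resize(camera('wrist'),(400,300)),cv2.resize(camera('side')[200:440,60:380],(400,300))]))
E
```

```text
time_s: 1.95
ee_pos: [0.6125, 0.2791, 0.0669]
ee_rot: [0.002, 1.0, -0.009, 0.002]
ft_force: [0.5, -0.4, 0.5]
width: 0.0854
[0.6125 0.2791 0.0669] [ 0.0021  1.     -0.0092  0.0022]
```

View pics/w2.png

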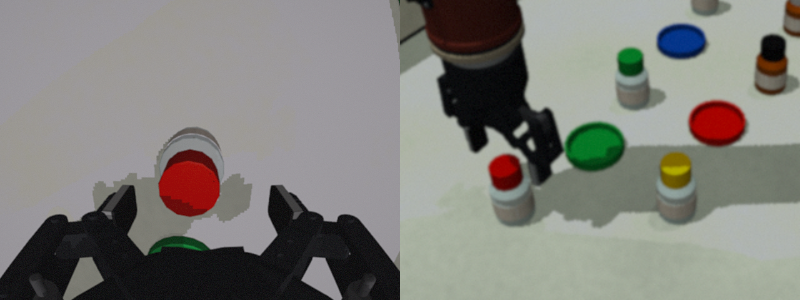

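```bash
python3 -m creep '[[0.085,[-0.004,-0.007,0.0],[0,0,0]],[0.085,[-0.0035,-0.007,0],[0,0,0.018]],[0.085,[0,0,0],[0,0,0]],[0.085,[0,0,0],[0,0,0]]]'
```

```text
time_s: 2.55
ee_pos: [0.607, 0.2972, 0.0724]
ee_rot: [-0.0, 1.0, -0.018, 0.006]
ft_force: [0.1, -0.8, 0.5]
width: 0.0851
```

```bash
python3 -m creep '[[0.085,[-0.0015,0.0035,0.012],[0,-0.012,-0.034]],[0.085,[0,0,0],[0,0,0]]]'; python3 -m creep '[[0.085,[0,0,0.0125],[0,0,0]],[0.085,[0,0,0],[0,0,0]]]'
```

```text
time_s: 2.8
ee_pos: [0.6056, 0.2937, 0.0606]
ee_rot: [-0.0, 1.0, -0.001, -0.0]
ft_force: [-0.8, 0.4, -0.5]
width: 0.0852
time_s: 3.05
ee_pos: [0.6058, 0.2939, 0.0477]
ee_rot: [-0.0, 1.0, -0.001, 0.0]
ft_force: [0.1, -1.1, -0.0]
width: 0.0849
```

```bash
python3 -m creep '[[0.085,[0,0,0.010],[0,0,0]],[0.085,[0,0,0],[0,0,0]],[0.04,[0,0,0],[0,0,0]],[0.04,[0,0,0],[0,0,0]],[0.04,[0,0,0],[0,0,0]],[0.04,[0,0,0],[0,0,0]],[0.04,[0,0,0],[0,0,0]]]'
python3 - <<'E'
from h import *
s=state();print(s['ee_pos'].round(4),s['ee_rot'].round(4))
cv2.imwrite('pics/w3.png',np.hstack([cv2.resize(camera('wrist'),(400,300)),cv2.resize(camera('side')[200:440,60:380],(400,300))]))
E
```

```text
time_s: 3.92
ee_pos: [0.6062, 0.2943, 0.0378]
ee_rot: [-0.001, 1.0, -0.001, 0.001]
ft_force: [0.4, 0.4, -0.5]
width: 0.0423
[0.6062 0.2943 0.0378] [-6.0e-04  1.0e+00 -1.4e-03  8.0e-04]
```

View pics/w3.png

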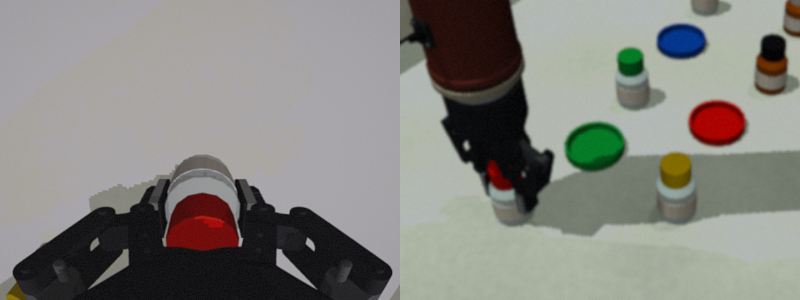

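The red bottle is between the pads at width 42 mm. I'll close fully and lift.

```bash
python3 -m creep '[[0.0,[0,0,0],[0,0,0]],[0.0,[0,0,0],[0,0,0]],[0.0,[0,0,-0.012],[0,0,0]],[0.0,[0,0,-0.015],[0,0,0]],[0.0,[0,0,-0.02],[0,0,0]],[0.0,[0,0,-0.02],[0,0,0]],[0.0,[0,0,-0.02],[0,0,0]],[0.0,[0,0,-0.015],[0,0,0]],[0.0,[0,0,0],[0,0,0]]]'
python3 - <<'E'
from h import *
cv2.imwrite('pics/w4.png',np.hstack([cv2.resize(camera('wrist'),(400,300)),cv2.resize(camera('side')[160:400,60:380],(400,300))]))
E
```

```text
time_s: 5.15
ee_pos: [0.6071, 0.2948, 0.1504]
ee_rot: [-0.002, 1.0, -0.001, 0.003]
ft_force: [0.3, -0.2, -1.5]
width: 0.0427
```

View pics/w4.png

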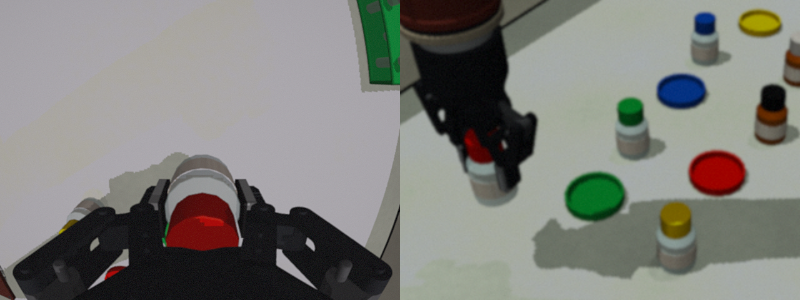

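Held, bottle underside at about 0.11 m. Carrying it to the red cup at about (0.478, 0.0565).

```bash
python3 -m creep '[[0.0,[-0.01,0.018,0],[0,0,0]],[0.0,[-0.01,0.02,0],[0,0,0]],[0.0,[-0.01,0.02,0],[0,0,0]],[0.0,[-0.01,0.02,0],[0,0,0]],[0.0,[-0.01,0.02,0],[0,0,0]],[0.0,[-0.01,0.02,0],[0,0,0]],[0.0,[-0.01,0.02,0],[0,0,0]],[0.0,[-0.01,0.02,0],[0,0,0]],[0.0,[-0.01,0.02,0],[0,0,0]],[0.0,[-0.008,0.016,0],[0,0,0]],[0,[0,0,0],[0,0,0]],[0,[0,0,0],[0,0,0]]]'
```

```text
time_s: 6.75
ee_pos: [0.4985, 0.0926, 0.1376]
ee_rot: [0.002, 1.0, -0.001, -0.007]
ft_force: [-0.2, 0.1, -1.4]
width: 0.0423
```

```bash
python3 -m creep '[[0.0,[-0.01,0.018,0],[0.004,0.014,0]],[0.0,[-0.008,0.014,0],[0,0,0]],[0,[0,0,0],[0,0,0]],[0,[0,0,0],[0,0,0]]]'
python3 - <<'E'
from h import *
s=state();print(s['ee_pos'].round(4),s['ee_rot'].round(4))
cv2.imwrite('pics/w5.png',np.hstack([cv2.resize(camera('scene')[150:330,180:420],(400,300)),cv2.resize(camera('side')[160:400,160:480],(400,300))]))
E
```

```text
time_s: 7.25
ee_pos: [0.4813, 0.0627, 0.138]
ee_rot: [-0.001, 1.0, 0.001, 0.001]
ft_force: [0.2, -0.2, -0.7]
width: 0.0427
[0.4813 0.0627 0.138 ] [-8.e-04  1.e+00  9.e-04  9.e-04]
```

View pics/w5.png

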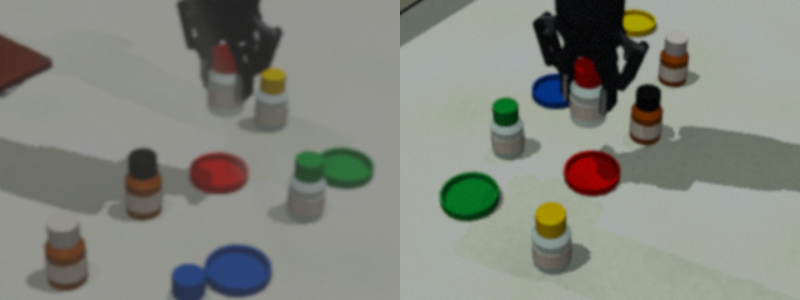

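```bash
python3 -m creep '[[0.0,[-0.003,0.006,0.01],[0,0,0]],[0.0,[0,0,0.013],[0,0,0]],[0,[0,0,0.013],[0,0,0]],[0,[0,0,0.013],[0,0,0]],[0,[0,0,0.013],[0,0,0]],[0,[0,0,0],[0,0,0]],[0,[0,0,0],[0,0,0]]]'
python3 - <<'E'
from h import *
s=state();print(s['ee_pos'].round(4),s['ee_rot'].round(4))
cv2.imwrite('pics/w6.png',np.hstack([cv2.resize(camera('scene')[180:300,240:400],(400,300)),cv2.resize(camera('side')[220:340,240:400],(400,300))]))
E
```

```text
time_s: 8.22
ee_pos: [0.4776, 0.057, 0.0701]
ee_rot: [-0.001, 1.0, 0.002, -0.0]
ft_force: [0.1, 0.2, -0.8]
width: 0.0417
[0.4776 0.057  0.0701] [-6.0e-04  1.0e+00  1.6e-03 -4.0e-04]
```

View pics/w6.png

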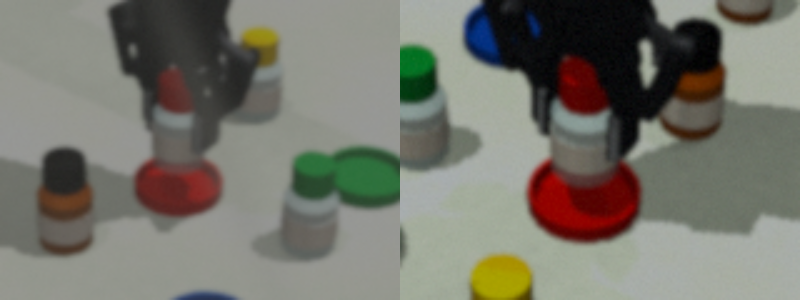

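The bottle is centred over the red dish in both views. Lowering it slowly.

```bash
python3 -m creep '[[0.0,[0,0,0.012],[0,0,0]],[0,[0,0,0.009],[0,0,0]],[0,[0,0,0],[0,0,0]]]';  python3 -m creep '[[0.0,[0,0,0.0035],[0,0,0]],[0,[0,0,0],[0,0,0]]]'
```

```text
time_s: 8.7
ee_pos: [0.478, 0.057, 0.0484]
ee_rot: [-0.001, 1.0, 0.002, 0.0]
ft_force: [-1.2, -0.4, -1.1]
width: 0.0428
time_s: 8.95
ee_pos: [0.478, 0.0571, 0.0446]
ee_rot: [-0.001, 1.0, 0.002, 0.0]
ft_force: [0.2, 0.5, -1.4]
width: 0.0426
```

```bash
python3 -m creep '[[0.0,[0,0,0.002],[0,0,0]],[0,[0,0,0],[0,0,0]]]';  python3 -m creep '[[0.0,[0,0,0.001],[0,0,0]],[0,[0,0,0],[0,0,0]]]'
```

```text
time_s: 9.2
ee_pos: [0.4782, 0.0571, 0.0427]
ee_rot: [-0.001, 1.0, 0.002, 0.001]
ft_force: [0.6, 0.4, -1.1]
width: 0.0425
time_s: 9.45
ee_pos: [0.4784, 0.0571, 0.0418]
ee_rot: [-0.001, 1.0, 0.002, 0.001]
ft_force: [-0.3, -0.2, -1.0]
width: 0.0424
```

```bash
python3 -m creep '[[0.0,[0,0,0.001],[0,0,0]],[0,[0,0,0],[0,0,0]]]';  python3 -m creep '[[0.0,[0,0,0.001],[0,0,0]],[0,[0,0,0],[0,0,0]]]'
python3 - <<'E'
from h import *
cv2.imwrite('pics/w7.png',np.hstack([cv2.resize(camera('scene')[180:300,240:400],(400,300)),cv2.resize(camera('side')[220:340,240:400],(400,300))]))
E
```

```text
time_s: 9.7
ee_pos: [0.4787, 0.0572, 0.0418]
ee_rot: [-0.001, 1.0, 0.002, 0.001]
ft_force: [0.3, 0.2, -1.7]
width: 0.0424
time_s: 9.95
ee_pos: [0.4788, 0.0573, 0.0417]
ee_rot: [-0.001, 1.0, 0.001, 0.001]
ft_force: [0.1, 0.6, -0.8]
width: 0.0424
```

View pics/w7.png

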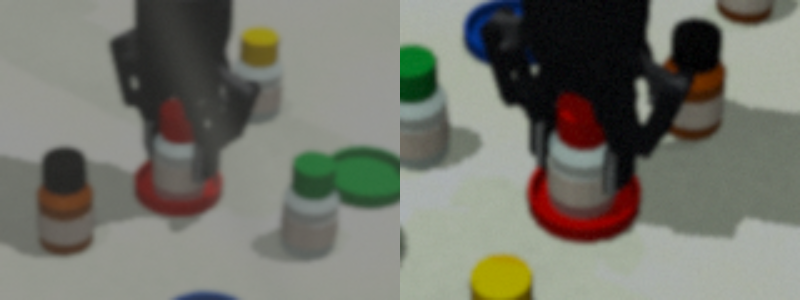

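Two 1 mm commands didn't lower it, at z = 0.0418 m, which is the grip height plus the 4 mm floor. The bottle is seated, so I'll release and rise.

```bash
python3 -m creep '[[0.055,[0,0,0],[0,0,0]],[0.065,[0,0,0],[0,0,0]],[0.07,[0,0,0],[0,0,0]],[0.07,[0,0,0],[0,0,0]],[0.07,[0,0,-0.012],[0,0,0]],[0.07,[0,0,-0.013],[0,0,0]],[0.07,[0,0,-0.013],[0,0,0]],[0.07,[0,0,-0.013],[0,0,0]],[0.07,[0,0,-0.013],[0,0,0]],[0.07,[0,0,-0.013],[0,0,0]],[0.07,[0,0,-0.013],[0,0,0]],[0.07,[0,0,0],[0,0,0]]]'
python3 - <<'E'
from h import *
cv2.imwrite('pics/w8.png',np.hstack([cv2.resize(camera('scene')[180:300,240:400],(400,300)),cv2.resize(camera('side')[220:340,240:400],(400,300))]))
E
```

```text
time_s: 11.55
ee_pos: [0.4796, 0.0573, 0.1395]
ee_rot: [-0.001, 1.0, 0.001, 0.003]
ft_force: [0.4, -0.4, -0.3]
width: 0.0699
```

View pics/w8.png

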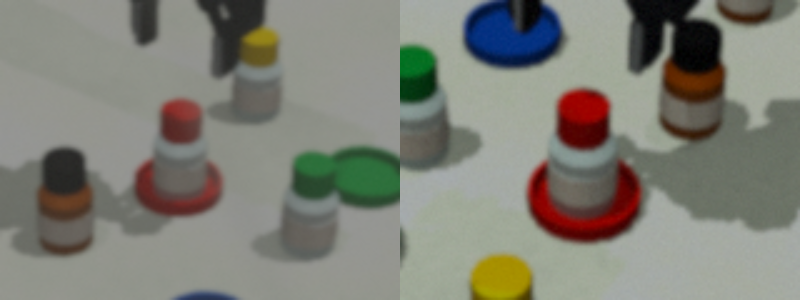

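Red stands upright and centred in its dish. Moving to yellow at about (0.450, 0.198).

```bash
python3 -m creep '[[0.08,[-0.004,-0.016,0],[0,0,0]],[0.08,[-0.004,-0.018,0],[0,0,0]],[0.08,[-0.004,-0.018,0],[0,0,0]],[0.08,[-0.004,-0.018,0],[0,0,0]],[0.08,[-0.004,-0.018,0],[0,0,0]],[0.08,[-0.004,-0.018,0],[0,0,0]],[0.08,[-0.004,-0.018,0],[0,0,0]],[0.08,[0,0,0],[0,0,0]],[0.08,[0,0,0],[0,0,0]]]'
python3 - <<'E'
from h import *
s=state();print(s['ee_pos'].round(4),s['ee_rot'].round(4))
m=camera_model('wrist');im=camera('wrist');cv2.imwrite('pics/w9.png',im)
for a,bb,ct in blobs(im,'yellow',200)[:2]:
        (ex,ey),ax,an=cv2.fitEllipse(ct);print(a,bb,'z78',plane('wrist',m,ex,ey,.078)[:2].round(4),plane('wrist',m,ex,ey,.070)[:2].round(4))
E
```

```text
time_s: 12.78
ee_pos: [0.4431, 0.1918, 0.1333]
ee_rot: [-0.0, 1.0, 0.004, -0.003]
ft_force: [0.7, -0.3, -0.9]
width: 0.0799
[0.4431 0.1918 0.1333] [-3.0e-04  1.0e+00  4.2e-03 -3.0e-03]
3439.0 (305, 221, 64, 71) z78 [0.4487 0.2019] [0.449  0.1994]
```

View pics/w9.png

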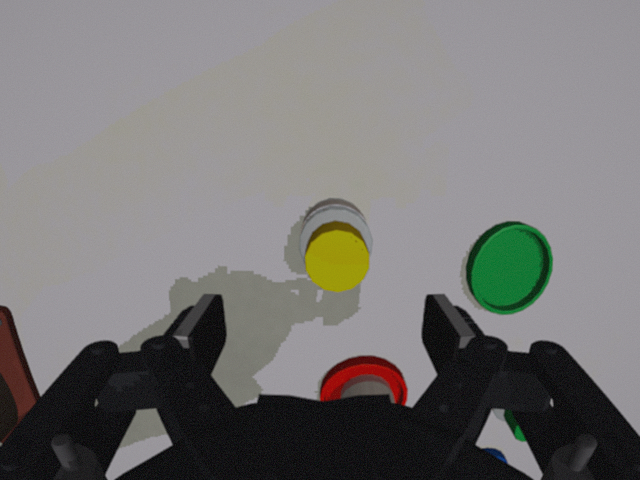

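Yellow cap is at (337,257), giving (0.449, 0.199). Correcting and descending.

```bash
python3 -m creep '[[0.08,[0.006,-0.007,0],[0,0.006,0.008]],[0.08,[0,0,0.01],[0,0,0]],[0.08,[0,0,0.012],[0,0,0]],[0.08,[0,0,0.012],[0,0,0]],[0.08,[0,0,0.0],[0,0,0]],[0.08,[0,0,0],[0,0,0]]]'
```

```text
time_s: 13.58
ee_pos: [0.4494, 0.1975, 0.0958]
ee_rot: [0.0, 1.0, -0.002, -0.001]
ft_force: [-0.0, 0.5, 0.6]
width: 0.0801
```

```bash
python3 -m creep '[[0.08,[0,-0.001,0.012],[0,0,0]],[0.08,[0,0,0.012],[0,0,0]],[0.08,[0,0,0.012],[0,0,0]],[0.08,[0,0,0.012],[0,0,0]],[0.08,[0,0,0.007],[0,0,0]],[0.08,[0,0,0],[0,0,0]]]'
```

```text
time_s: 14.32
ee_pos: [0.4492, 0.1985, 0.0368]
ee_rot: [0.0, 1.0, -0.002, -0.001]
ft_force: [-0.7, -0.4, 0.7]
width: 0.0797
```

```bash
python3 -m creep '[[0.05,[0,0,-0.001],[0,0,0]],[0.0,[0,0,0],[0,0,0]],[0.0,[0,0,0],[0,0,0]],[0.0,[0,0,0],[0,0,0]],[0.0,[0,0,0],[0,0,0]],[0.0,[0,0,0],[0,0,0]]]'
python3 -m creep '[[0.0,[0,0,-0.01],[0,0,0]],[0.0,[0,0,-0.013],[0,0,0]],[0.0,[0,0,-0.013],[0,0,0]],[0.0,[0,0,-0.013],[0,0,0]],[0.0,[0,0,-0.013],[0,0,0]],[0.0,[0,0,-0.013],[0,0,0]],[0.0,[0,0,-0.013],[0,0,0]],[0.0,[0,0,-0.013],[0,0,0]],[0,[0,0,-0.01],[0,0,0]],[0,[0,0,0],[0,0,0]]]'
python3 - <<'E'
from h import *
cv2.imwrite('pics/w10.png',np.hstack([cv2.resize(camera('scene')[130:310,240:480],(400,300)),cv2.resize(camera('side')[220:400,160:400],(400,300))]))
E
```

```text
time_s: 15.08
ee_pos: [0.4499, 0.1988, 0.039]
ee_rot: [-0.0, 1.0, -0.002, 0.0]
ft_force: [0.4, 0.2, -0.5]
width: 0.0425
time_s: 16.32
ee_pos: [0.4503, 0.199, 0.1593]
ee_rot: [-0.001, 1.0, -0.002, 0.001]
ft_force: [-0.0, -0.4, -1.8]
width: 0.0426
```

View pics/w10.png

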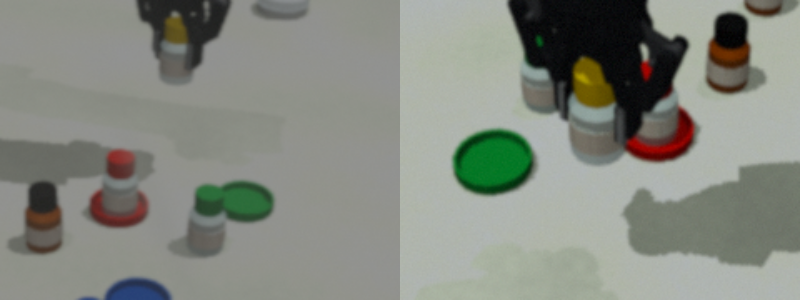

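Held, with its underside at 0.12 m, which clears everything. Travelling to the yellow cup at about (0.5955, -0.3045).

```bash
python3 -m creep '[[0,[0.005,0.018,0],[0,0,0]],[0,[0.006,0.021,0],[0,0,0]],[0,[0.006,0.021,0],[0,0,0]],[0,[0.006,0.021,0],[0,0,0]],[0,[0.006,0.021,0],[0,0,0]],[0,[0.006,0.021,0],[0,0,0]],[0,[0.006,0.021,0],[0,0,0]],[0,[0.006,0.021,0],[0,0,0]],[0,[0.006,0.021,0],[0,0,0]],[0,[0.006,0.021,0],[0,0,0]],[0,[0,0,0],[0,0,0]]]'
```

```text
time_s: 17.8
ee_pos: [0.5056, -0.0155, 0.1501]
ee_rot: [0.001, 1.0, -0.001, -0.006]
ft_force: [-0.8, 0.5, -1.3]
width: 0.0424
```

```bash
python3 -m creep '[[0,[0.005,0.018,-0.005],[0,0.012,0]],[0,[0.006,0.021,0],[0,0,0]],[0,[0.006,0.021,0],[0,0,0]],[0,[0.006,0.021,0],[0,0,0]],[0,[0.006,0.021,0],[0,0,0]],[0,[0.006,0.021,0],[0,0,0]],[0,[0.006,0.021,0],[0,0,0]],[0,[0.006,0.021,0],[0,0,0]],[0,[0.006,0.021,0],[0,0,0]],[0,[0.006,0.021,0],[0,0,0]],[0,[0,0,0],[0,0,0]]]'
```

```text
time_s: 19.18
ee_pos: [0.5665, -0.2311, 0.1566]
ee_rot: [0.002, 1.0, 0.003, 0.002]
ft_force: [0.5, 0.9, -1.2]
width: 0.0422
```

```bash
python3 -m creep '[[0,[0.007,0.018,0],[0.004,-0.004,0.006]],[0,[0.008,0.018,0],[0,0,0]],[0,[0.007,0.018,0],[0,0,0]],[0,[0.005,0.014,0],[0,0,0]],[0,[0,0,0],[0,0,0]],[0,[0,0,0],[0,0,0]]]'
python3 - <<'E'
from h import *
s=state();print(s['ee_pos'].round(4),s['ee_rot'].round(4))
m=camera_model('wrist');im=camera('wrist');cv2.imwrite('pics/w11.png',np.hstack([cv2.resize(im,(400,300)),cv2.resize(camera('scene')[240:450,130:410],(400,300))]))
for c in('blue','yellow'):
  for a,bb,ct in blobs(im,c,200)[:3]:
        (ex,ey),ax,an=cv2.fitEllipse(ct);print(c,a,bb,'z14',plane('wrist',m,ex,ey,.014)[:2].round(4),'z78',plane('wrist',m,ex,ey,.078)[:2].round(4))
E
```

```text
time_s: 19.92
ee_pos: [0.5951, -0.2985, 0.1562]
ee_rot: [-0.001, 1.0, 0.002, -0.001]
ft_force: [-0.3, 0.0, -1.1]
width: 0.0426
[ 0.5951 -0.2985  0.1562] [-9.0e-04  1.0e+00  1.8e-03 -7.0e-04]
blue 2767.5 (352, 9, 61, 61) z14 [ 0.635  -0.1534] z78 [ 0.6253 -0.1723]
yellow 8753.0 (266, 304, 115, 98) z14 [ 0.5946 -0.4039] z78 [ 0.5946 -0.3626]
yellow 4586.0 (276, 194, 98, 73) z14 [ 0.5949 -0.2959] z78 [ 0.5949 -0.2805]
```

View pics/w11.png

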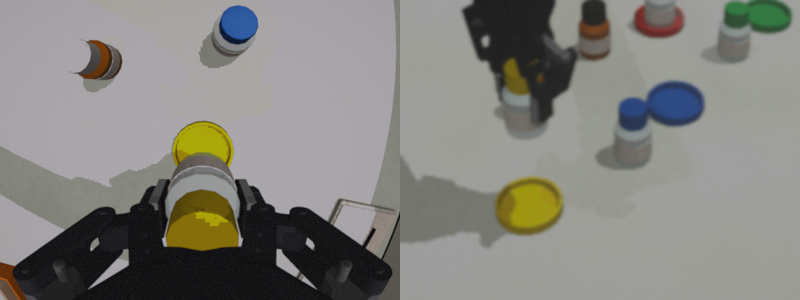

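```bash
python3 - <<'E'
from h import *
m=camera_model('wrist')
for u,v in((325,194),(276,243),(374,243)): print(plane('wrist',m,u,v,.014).round(4))
# scene/side rim extremes on the far side & lateral, from first pictures
for n in('scene','side'):
    mm=camera_model(n)
    bl=[b for b in blobs(cv2.imread(f'pics/{n}0.png'),'yellow') if b[1][2]>30 ][0]; x,y,w,h=bl[1]
    pts=bl[2][:,0,:].astype(float)
    P=np.array([plane(n,mm,u,v,.014)[:2] for u,v in pts])
    cam=ray(n,mm,1,1)[0][:2]; c=P.mean(0); d=(c-cam)/np.linalg.norm(c-cam)
    s=(P-c)@d; far=P[s>-0.005]  # far half lies on the rim only
    A=np.c_[2*far,np.ones(len(far))];sol=np.linalg.lstsq(A,(far**2).sum(1),rcond=None)[0]
    print(n,sol[:2].round(4),'R',np.sqrt(sol[2]+sol[0]**2+sol[1]**2).round(4))
E
```

```text
[ 0.5952 -0.2683  0.014 ]
[ 0.5588 -0.3051  0.014 ]
[ 0.6321 -0.3048  0.014 ]
scene [ 0.5968 -0.3085] R 0.0348
side [ 0.5934 -0.3036] R 0.0356
```

Three estimates agree on the cup centre at (0.595, -0.305). Descending.

```bash
python3 -m creep '[[0,[0,0.006,0],[0,0,0.004]],[0,[0,0,0.012],[0,0,0]],[0,[0,0,0.013],[0,0,0]],[0,[0,0,0.013],[0,0,0]],[0,[0,0,0.013],[0,0,0]],[0,[0,0,0.013],[0,0,0]],[0,[0,0,0.012],[0,0,0]],[0,[0,0,0],[0,0,0]],[0,[0,0,0],[0,0,0]]]'
python3 - <<'E'
from h import *
s=state();print(s['ee_pos'].round(4),s['ee_rot'].round(4))
cv2.imwrite('pics/w12.png',np.hstack([cv2.resize(camera('scene')[290:440,120:320],(400,300)),cv2.resize(camera('side')[120:240,260:420],(400,300))]))
E
```

```text
time_s: 21.15
ee_pos: [0.5943, -0.3031, 0.0736]
ee_rot: [-0.001, 1.0, 0.0, -0.001]
ft_force: [0.9, -0.4, -0.5]
width: 0.0423
[ 0.5943 -0.3031  0.0736] [-1.5e-03  1.0e+00  4.0e-04 -1.5e-03]
```

View pics/w12.png

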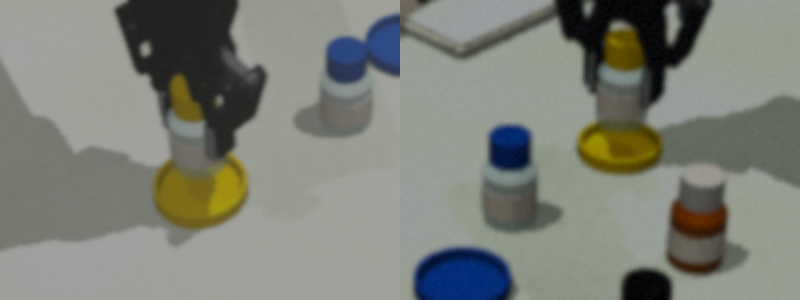

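```bash
python3 -m creep '[[0,[0.0005,0.002,0.01],[0,0,0]],[0,[0,0,0.010],[0,0,0]],[0,[0,0,0.006],[0,0,0]],[0,[0,0,0],[0,0,0]]]';  python3 -m creep '[[0.0,[0,0,0.002],[0,0,0]],[0,[0,0,0.001],[0,0,0]],[0,[0,0,0],[0,0,0]]]'
```

```text
time_s: 21.75
ee_pos: [0.5949, -0.3052, 0.0462]
ee_rot: [-0.001, 1.0, 0.0, -0.001]
ft_force: [0.4, -0.3, -1.4]
width: 0.0425
time_s: 22.12
ee_pos: [0.5952, -0.3053, 0.0434]
ee_rot: [-0.001, 1.0, 0.0, -0.001]
ft_force: [0.2, -0.5, -1.0]
width: 0.0421
```

```bash
python3 -m creep '[[0.0,[0,0,0.001],[0,0,0]],[0,[0,0,0],[0,0,0]]]';  python3 -m creep '[[0.0,[0,0,0.001],[0,0,0]],[0,[0,0,0],[0,0,0]]]'
```

```text
time_s: 22.38
ee_pos: [0.5955, -0.3054, 0.043]
ee_rot: [-0.001, 1.0, 0.0, -0.0]
ft_force: [0.6, -0.2, -0.2]
width: 0.0421
time_s: 22.62
ee_pos: [0.5956, -0.3054, 0.043]
ee_rot: [-0.001, 1.0, 0.0, -0.0]
ft_force: [-0.3, -0.0, -1.5]
width: 0.0427
```

Seated at 0.0430 m, as predicted (0.039 + 0.004). Releasing.

```bash
python3 -m creep '[[0.055,[0,0,0],[0,0,0]],[0.065,[0,0,0],[0,0,0]],[0.075,[0,0,0],[0,0,0]],[0.075,[0,0,0],[0,0,0]],[0.075,[0,0,-0.012],[0,0,0]],[0.075,[0,0,-0.013],[0,0,0]],[0.075,[0,0,-0.013],[0,0,0]],[0.075,[0,0,-0.013],[0,0,0]],[0.075,[0,0,-0.013],[0,0,0]],[0.075,[0,0,-0.013],[0,0,0]],[0.075,[0,0,-0.013],[0,0,0]],[0.075,[0,0,0],[0,0,0]]]'
python3 - <<'E'
from h import *
cv2.imwrite('pics/w13.png',np.hstack([cv2.resize(camera('scene')[290:440,120:320],(400,300)),cv2.resize(camera('side')[120:240,260:420],(400,300))]))
E
```

```text
time_s: 24.12
ee_pos: [0.5966, -0.3062, 0.1413]
ee_rot: [-0.0, 1.0, 0.0, 0.001]
ft_force: [0.6, 0.1, 0.6]
width: 0.0751
```

View pics/w13.png

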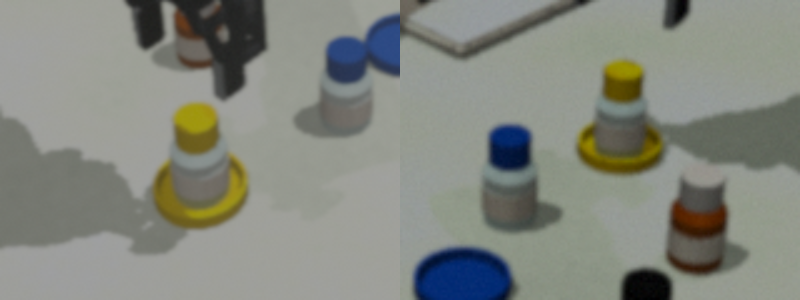

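Yellow stands centred. Heading for green at about (0.599, 0.0705).

```bash
python3 -m creep '[[0.08,[0,-0.02,0],[0,0,0]],[0.08,[0,-0.023,0],[0,0,0]],[0.08,[0,-0.023,0],[0,0,0]],[0.08,[0,-0.023,0],[0,0,0]],[0.08,[0,-0.023,0],[0,0,0]],[0.08,[0,-0.023,0],[0,0,0]],[0.08,[0,-0.023,0],[0,0,0]],[0.08,[0,-0.023,0],[0,0,0]],[0.08,[0,-0.023,0],[0,0,0]],[0.08,[0,-0.02,0],[0,0,0]],[0.08,[0,0,0],[0,0,0]]]'
```

```text
time_s: 25.6
ee_pos: [0.5896, -0.0563, 0.1331]
ee_rot: [-0.005, 1.0, 0.006, -0.006]
ft_force: [-1.0, -0.2, 1.2]
width: 0.0801
```

```bash
python3 -m creep '[[0.08,[0.001,-0.018,-0.005],[-0.01,0.012,0.012]],[0.08,[0.002,-0.019,0],[0,0,0]],[0.08,[0.002,-0.019,0],[0,0,0]],[0.08,[0.002,-0.019,0],[0,0,0]],[0.08,[0.001,-0.019,0],[0,0,0]],[0.08,[0.001,-0.018,0],[0,0,0]],[0.08,[0,0,0],[0,0,0]],[0.08,[0,0,0],[0,0,0]]]'
python3 - <<'E'
from h import *
s=state();print(s['ee_pos'].round(4),s['ee_rot'].round(4))
m=camera_model('wrist');im=camera('wrist');cv2.imwrite('pics/w14.png',im)
for a,bb,ct in blobs(im,'green',200)[:3]:
        (ex,ey),ax,an=cv2.fitEllipse(ct);print(a,bb,'z78',plane('wrist',m,ex,ey,.078)[:2].round(4),plane('wrist',m,ex,ey,.070)[:2].round(4),'z14',plane('wrist',m,ex,ey,.014)[:2].round(4))
E
```

```text
time_s: 26.6
ee_pos: [0.5978, 0.0604, 0.1364]
ee_rot: [0.001, 1.0, 0.0, -0.001]
ft_force: [0.2, 0.2, 0.2]
width: 0.0798
[0.5978 0.0604 0.1364] [ 1.3e-03  1.0e+00  1.0e-04 -1.2e-03]
8935.0 (254, 27, 111, 105) z78 [0.59   0.1587] [0.5897 0.16  ] z14 [0.5873 0.1696]
3253.0 (296, 217, 63, 68) z78 [0.5991 0.0724] [0.5992 0.07  ] z14 [0.5996 0.0531]
```

View pics/w14.png

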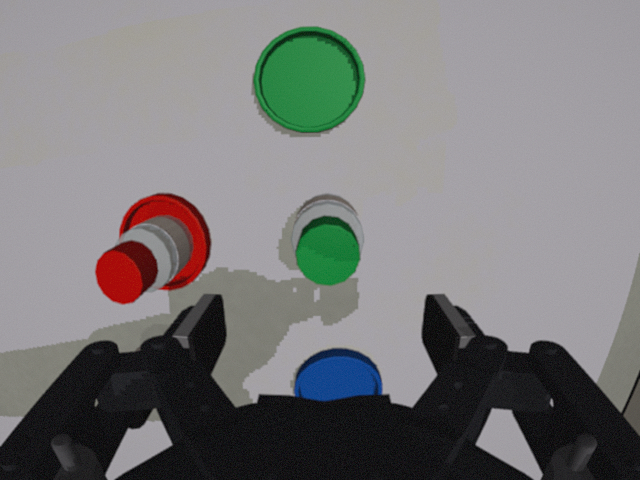

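Green cap at (328,250), giving (0.599, 0.0705). Green cup at (310,80), giving (0.587, 0.170). Aligning and descending.

```bash
python3 -m creep '[[0.08,[0.001,-0.01,0],[0.002,0.002,0]],[0.08,[0,0,0.01],[0,0,0]],[0.08,[0,0,0.012],[0,0,0]],[0.08,[0,0,0.012],[0,0,0]],[0.08,[0,0,0.0],[0,0,0]],[0.08,[0,0,0],[0,0,0]]]'
```

```text
time_s: 27.4
ee_pos: [0.5983, 0.069, 0.0989]
ee_rot: [0.001, 1.0, -0.001, -0.001]
ft_force: [-0.7, -0.3, 0.4]
width: 0.0798
```

```bash
python3 -m creep '[[0.08,[0.0005,-0.0015,0.012],[0,0,0]],[0.08,[0,0,0.012],[0,0,0]],[0.08,[0,0,0.012],[0,0,0]],[0.08,[0,0,0.012],[0,0,0]],[0.08,[0,0,0.008],[0,0,0]],[0.08,[0,0,0],[0,0,0]]]'
```

```text
time_s: 28.15
ee_pos: [0.5985, 0.0705, 0.0386]
ee_rot: [0.001, 1.0, -0.001, -0.001]
ft_force: [-0.3, -0.7, -0.3]
width: 0.0799
```

```bash
python3 -m creep '[[0.05,[0,0,0],[0,0,0]],[0.0,[0,0,0],[0,0,0]],[0.0,[0,0,0],[0,0,0]],[0.0,[0,0,0],[0,0,0]],[0.0,[0,0,0],[0,0,0]],[0.0,[0,0,0],[0,0,0]]]'
python3 -m creep '[[0.0,[0,0,-0.01],[0,0,0]],[0.0,[0,0,-0.013],[0,0,0]],[0.0,[0,0,-0.013],[0,0,0]],[0.0,[0,0,-0.013],[0,0,0]],[0.0,[0,0,-0.013],[0,0,0]],[0.0,[0,0,-0.013],[0,0,0]],[0,[0,0,0],[0,0,0]]]'
python3 -m creep '[[0.0,[-0.002,-0.018,0],[0,0,0]],[0.0,[-0.002,-0.02,0],[0,0,0]],[0.0,[-0.002,-0.02,0],[0,0,0]],[0.0,[-0.002,-0.018,0],[0,0,0]],[0,[0,0,0],[0,0,0]],[0,[0,0,0],[0,0,0]]]'
python3 - <<'E'
from h import *
cv2.imwrite('pics/w15.png',np.hstack([cv2.resize(camera('scene')[130:310,280:520],(400,300)),cv2.resize(camera('side')[200:380,140:380],(400,300))]))
E
```

```text
time_s: 28.9
ee_pos: [0.5993, 0.0706, 0.0398]
ee_rot: [0.0, 1.0, -0.001, -0.0]
ft_force: [-0.1, -0.2, -1.1]
width: 0.0424
time_s: 29.78
ee_pos: [0.6001, 0.0707, 0.1219]
ee_rot: [0.0, 1.0, -0.001, 0.001]
ft_force: [0.6, 0.6, -1.2]
width: 0.0426
time_s: 30.52
ee_pos: [0.5895, 0.155, 0.1192]
ee_rot: [0.0, 1.0, 0.001, -0.001]
ft_force: [0.2, -1.3, -2.1]
width: 0.0422
```

View pics/w15.png

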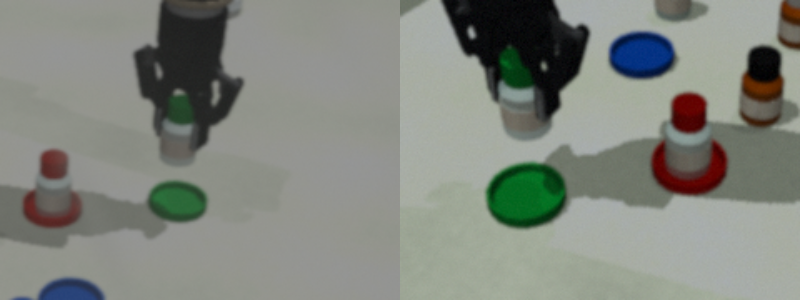

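```bash
python3 -m creep '[[0.0,[-0.002,-0.0155,0],[0,0,0]],[0,[0,0,0],[0,0,0]],[0.0,[0,0,0.01],[0,0,0]],[0.0,[0,0,0.012],[0,0,0]],[0.0,[0,0,0.012],[0,0,0]],[0.0,[0,0,0.01],[0,0,0]],[0,[0,0,0],[0,0,0]],[0,[0,0,0],[0,0,0]]]'
python3 - <<'E'
from h import *
cv2.imwrite('pics/w16.png',np.hstack([cv2.resize(camera('scene')[180:300,300:460],(400,300)),cv2.resize(camera('side')[240:360,140:300],(400,300))]))
E
```

```text
time_s: 31.62
ee_pos: [0.5872, 0.169, 0.0711]
ee_rot: [0.001, 1.0, -0.001, -0.002]
ft_force: [0.9, 0.0, -1.1]
width: 0.0423
```

View pics/w16.png

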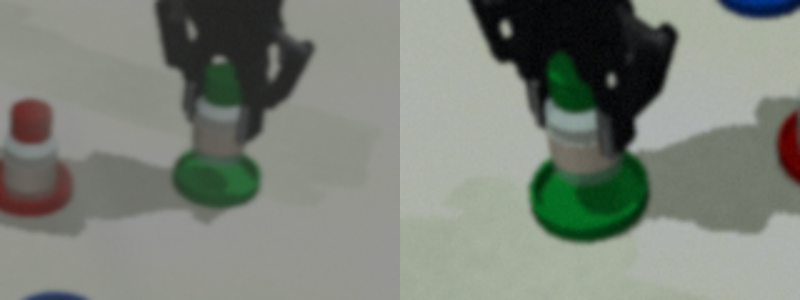

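Well centred over the green dish. Lowering.

```bash
python3 -m creep '[[0,[0,-0.0015,0.01],[0,0,0]],[0,[0,0,0.010],[0,0,0]],[0,[0,0,0.004],[0,0,0]],[0,[0,0,0],[0,0,0]]]';  python3 -m creep '[[0.0,[0,0,0.0015],[0,0,0]],[0,[0,0,0.001],[0,0,0]],[0,[0,0,0],[0,0,0]]]';python3 -m creep '[[0.0,[0,0,0.001],[0,0,0]],[0,[0,0,0],[0,0,0]]]'
```

```text
time_s: 32.22
ee_pos: [0.5872, 0.1708, 0.0458]
ee_rot: [0.0, 1.0, -0.001, -0.001]
ft_force: [0.0, 0.1, -1.2]
width: 0.0422
time_s: 32.6
ee_pos: [0.5875, 0.1709, 0.0439]
ee_rot: [0.0, 1.0, -0.001, -0.001]
ft_force: [-0.2, -0.6, -0.1]
width: 0.0424
time_s: 32.85
ee_pos: [0.5878, 0.171, 0.0439]
ee_rot: [0.0, 1.0, -0.001, -0.001]
ft_force: [0.5, 0.6, -2.1]
width: 0.0418
```

Seated at 0.0439 m (predicted 0.0438). Releasing.

```bash
python3 -m creep '[[0.055,[0,0,0],[0,0,0]],[0.065,[0,0,0],[0,0,0]],[0.075,[0,0,0],[0,0,0]],[0.075,[0,0,0],[0,0,0]],[0.075,[0,0,-0.012],[0,0,0]],[0.075,[0,0,-0.013],[0,0,0]],[0.075,[0,0,-0.013],[0,0,0]],[0.075,[0,0,-0.013],[0,0,0]],[0.075,[0,0,-0.013],[0,0,0]],[0.075,[0,0,-0.013],[0,0,0]],[0.075,[0,0,-0.013],[0,0,0]],[0.075,[0,0,0],[0,0,0]]]'
python3 - <<'E'
from h import *
cv2.imwrite('pics/w17.png',np.hstack([cv2.resize(camera('scene')[180:300,300:460],(400,300)),cv2.resize(camera('side')[240:360,140:300],(400,300))]))
E
python3 -m creep '[[0.08,[0.001,0.02,0],[0,0,0]],[0.08,[0.001,0.023,0],[0,0,0]],[0.08,[0.001,0.023,0],[0,0,0]],[0.08,[0.001,0.023,0],[0,0,0]],[0.08,[0.001,0.023,0],[0,0,0]],[0.08,[0.001,0.023,0],[0,0,0]],[0.08,[0.001,0.023,0],[0,0,0]],[0.08,[0.001,0.023,0],[0,0,0]],[0.08,[0.001,0.023,0],[0,0,0]],[0.08,[0,0,0],[0,0,0]]]'
```

```text
time_s: 34.35
ee_pos: [0.5891, 0.1713, 0.1423]
ee_rot: [-0.001, 1.0, -0.001, 0.001]
ft_force: [0.9, -0.1, 0.4]
width: 0.0753
time_s: 35.7
ee_pos: [0.5911, -0.0561, 0.1345]
ee_rot: [0.003, 1.0, -0.006, -0.006]
ft_force: [-0.1, 0.9, 0.0]
width: 0.0797
```

View pics/w17.png

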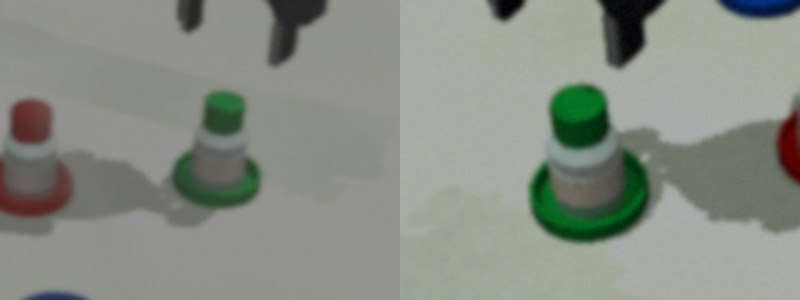

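Green stands centred. Continuing to blue.

```bash
python3 -m creep '[[0.08,[0.006,0.016,-0.003],[0.006,0.012,-0.012]],[0.08,[0.006,0.018,0],[0,0,0]],[0.08,[0.006,0.018,0],[0,0,0]],[0.08,[0.006,0.018,0],[0,0,0]],[0.08,[0.006,0.016,0],[0,0,0]],[0.08,[0.004,0.01,0],[0,0,0]],[0.08,[0,0,0],[0,0,0]],[0.08,[0,0,0],[0,0,0]]]'
python3 - <<'E'
from h import *
s=state();print(s['ee_pos'].round(4),s['ee_rot'].round(4))
m=camera_model('wrist');im=camera('wrist');cv2.imwrite('pics/w18.png',im)
for a,bb,ct in blobs(im,'blue',200)[:3]:
        (ex,ey),ax,an=cv2.fitEllipse(ct);print(a,bb,'z78',plane('wrist',m,ex,ey,.078)[:2].round(4),plane('wrist',m,ex,ey,.070)[:2].round(4),'z14',plane('wrist',m,ex,ey,.014)[:2].round(4))
E
```

```text
time_s: 36.7
ee_pos: [0.6257, -0.1563, 0.1355]
ee_rot: [-0.0, 1.0, 0.0, -0.001]
ft_force: [0.3, 0.3, 0.3]
width: 0.0797
[ 0.6257 -0.1563  0.1355] [-5.0e-04  1.0e+00  1.0e-04 -1.3e-03]
9167.5 (245, 60, 111, 108) z78 [ 0.6136 -0.0748] [ 0.613  -0.0741] z14 [ 0.6093 -0.0695]
3158.5 (296, 257, 61, 68) z78 [ 0.6265 -0.1659] [ 0.6265 -0.1693] z14 [ 0.6268 -0.1927]
```

View pics/w18.png

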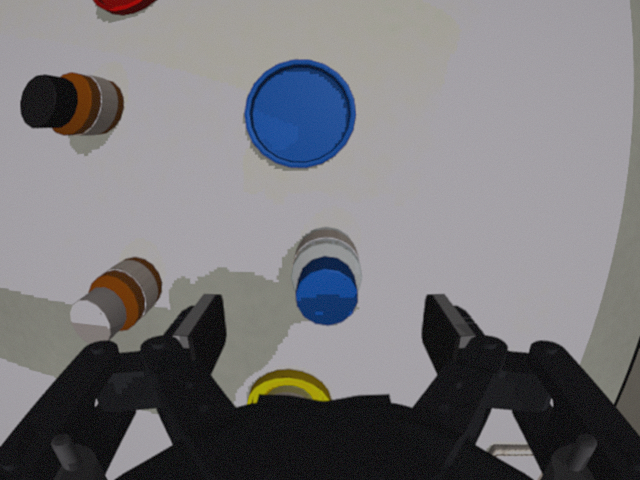

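Blue cap at (326,291), giving (0.6268, -0.1695). Blue cup at (300,113), giving (0.609, -0.069). The amber bottles are well to the left.

```bash
python3 -m creep '[[0.08,[0.001,0.012,0],[0,0.002,0]],[0.08,[0,0,0.01],[0,0,0]],[0.08,[0,0,0.012],[0,0,0]],[0.08,[0,0,0.012],[0,0,0]],[0.08,[0,0,0.0],[0,0,0]],[0.08,[0,0,0],[0,0,0]]]'
```

```text
time_s: 37.5
ee_pos: [0.6261, -0.1673, 0.0982]
ee_rot: [-0.001, 1.0, 0.001, -0.001]
ft_force: [-0.5, -0.4, 1.2]
width: 0.0803
```

```bash
python3 -m creep '[[0.08,[0.0005,0.002,0.012],[0,0,0]],[0.08,[0,0,0.012],[0,0,0]],[0.08,[0,0,0.012],[0,0,0]],[0.08,[0,0,0.012],[0,0,0]],[0.08,[0,0,0.008],[0,0,0]],[0.08,[0,0,0],[0,0,0]]]'
```

```text
time_s: 38.25
ee_pos: [0.6264, -0.1692, 0.0378]
ee_rot: [-0.001, 1.0, 0.001, -0.001]
ft_force: [0.5, -0.4, 0.1]
width: 0.0799
```

```bash
python3 -m creep '[[0.05,[0,0,-0.0005],[0,0,0]],[0.0,[0,0,0],[0,0,0]],[0.0,[0,0,0],[0,0,0]],[0.0,[0,0,0],[0,0,0]],[0.0,[0,0,0],[0,0,0]],[0.0,[0,0,0],[0,0,0]]]'
python3 -m creep '[[0.0,[0,0,-0.01],[0,0,0]],[0.0,[0,0,-0.013],[0,0,0]],[0.0,[0,0,-0.013],[0,0,0]],[0.0,[0,0,-0.013],[0,0,0]],[0.0,[0,0,-0.013],[0,0,0]],[0.0,[0,0,-0.013],[0,0,0]],[0,[0,0,0],[0,0,0]]]'
python3 -m creep '[[0.0,[-0.003,-0.018,0],[0,0,0]],[0.0,[-0.003,-0.02,0],[0,0,0]],[0.0,[-0.003,-0.02,0],[0,0,0]],[0.0,[-0.003,-0.018,0],[0,0,0]],[0,[0,0,0],[0,0,0]],[0,[0,0,0],[0,0,0]]]'
python3 - <<'E'
from h import *
cv2.imwrite('pics/w19.png',np.hstack([cv2.resize(camera('scene')[200:380,200:440],(400,300)),cv2.resize(camera('side')[120:300,200:440],(400,300))]))
E
```

```text
time_s: 39.0
ee_pos: [0.627, -0.1693, 0.0396]
ee_rot: [-0.001, 1.0, 0.001, -0.0]
ft_force: [1.1, -0.1, -0.9]
width: 0.0424
time_s: 39.88
ee_pos: [0.6279, -0.1697, 0.1218]
ee_rot: [-0.001, 1.0, 0.001, 0.001]
ft_force: [1.4, 0.1, -1.2]
width: 0.0426
time_s: 40.62
ee_pos: [0.6136, -0.0855, 0.12]
ee_rot: [-0.001, 1.0, 0.003, -0.001]
ft_force: [-0.2, -0.4, -1.1]
width: 0.0425
```

View pics/w19.png

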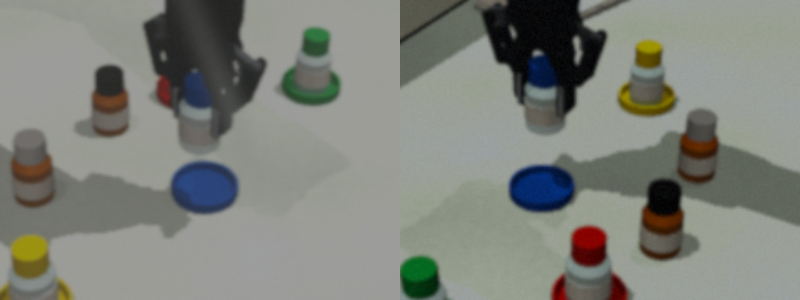

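Blue is held and the blue dish is empty below it. Going to (0.609, -0.069) and descending.

```bash
python3 -m creep '[[0.0,[-0.0045,-0.0165,0],[0,0,0.006]],[0,[0,0,0],[0,0,0]],[0.0,[0,0,0.01],[0,0,0]],[0.0,[0,0,0.012],[0,0,0]],[0.0,[0,0,0.012],[0,0,0]],[0.0,[0,0,0.01],[0,0,0]],[0,[0,0,0],[0,0,0]],[0,[0,0,0],[0,0,0]]]'
python3 - <<'E'
from h import *
cv2.imwrite('pics/w20.png',np.hstack([cv2.resize(camera('scene')[240:360,240:400],(400,300)),cv2.resize(camera('side')[160:280,200:360],(400,300))]))
E
```

```text
time_s: 41.72
ee_pos: [0.608, -0.07, 0.0715]
ee_rot: [-0.001, 1.0, -0.002, -0.002]
ft_force: [0.3, -0.2, -1.2]
width: 0.0423
```

View pics/w20.png

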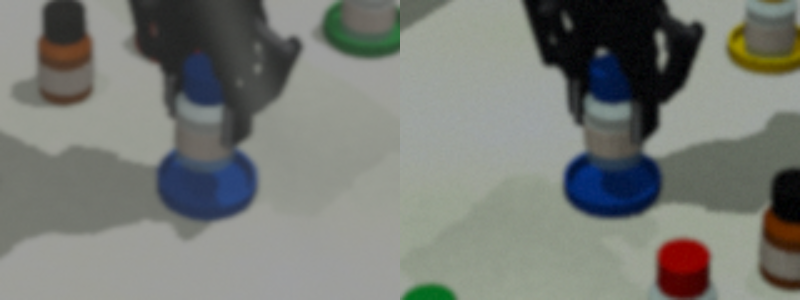

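Centred. Lowering.

```bash
python3 -m creep '[[0,[0.0005,-0.0005,0.01],[0,0,0]],[0,[0,0,0.010],[0,0,0]],[0,[0,0,0.005],[0,0,0]],[0,[0,0,0],[0,0,0]]]';  python3 -m creep '[[0.0,[0,0,0.001],[0,0,0]],[0,[0,0,0.001],[0,0,0]],[0,[0,0,0],[0,0,0]]]';python3 -m creep '[[0.0,[0,0,0.001],[0,0,0]],[0,[0,0,0],[0,0,0]]]'
```

```text
time_s: 42.32
ee_pos: [0.6087, -0.0693, 0.0452]
ee_rot: [-0.001, 1.0, -0.002, -0.001]
ft_force: [0.2, 0.7, -1.2]
width: 0.0421
time_s: 42.7
ee_pos: [0.609, -0.0693, 0.0436]
ee_rot: [-0.001, 1.0, -0.002, -0.001]
ft_force: [-0.2, 0.3, -0.4]
width: 0.0425
time_s: 42.95
ee_pos: [0.6093, -0.0693, 0.0436]
ee_rot: [-0.001, 1.0, -0.002, -0.0]
ft_force: [-0.3, 0.2, -1.8]
width: 0.0424
```

Seated at 0.0436 m, as predicted. Releasing and rising clear.

```bash
python3 -m creep '[[0.055,[0,0,0],[0,0,0]],[0.065,[0,0,0],[0,0,0]],[0.075,[0,0,0],[0,0,0]],[0.075,[0,0,0],[0,0,0]],[0.075,[0,0,-0.012],[0,0,0]],[0.075,[0,0,-0.013],[0,0,0]],[0.075,[0,0,-0.013],[0,0,0]],[0.075,[0,0,-0.013],[0,0,0]],[0.075,[0,0,-0.013],[0,0,0]],[0.075,[0,0,-0.013],[0,0,0]],[0.075,[0,0,-0.013],[0,0,0]],[0.075,[0,0,-0.013],[0,0,0]]]'
python3 -m creep '[[0.075,[0.01,0,-0.02],[0,0,0]],[0.075,[0.01,0,-0.02],[0,0,0]],[0.075,[0.01,0,-0.02],[0,0,0]],[0.075,[0.01,0,-0.02],[0,0,0]],[0.075,[0,0,0],[0,0,0]],[0.075,[0,0,0],[0,0,0]]]'
python3 - <<'E'
from h import *
A,B=camera('scene'),camera('side');ms,md=camera_model('scene'),camera_model('side')
cv2.imwrite('pics/w21.png',np.hstack([cv2.resize(A[170:410,180:500],(400,300)),cv2.resize(B[140:380,140:460],(400,300))]))
A0,B0=cv2.imread('pics/scene0.png'),cv2.imread('pics/side0.png')
# ambers: template shift between first and last picture
for n,p,q in(('black',(265,258),(357,250)),('white',(219,300),(380,208))):
    for I0,I1,(u,v) in((A0,A,p),(B0,B,q)):
        t=I0[v-20:v+20,u-14:u+14];r=cv2.matchTemplate(I1[v-30:v+30,u-24:u+24],t,cv2.TM_CCOEFF_NORMED);_,s,_,l=cv2.minMaxLoc(r);print(n,'shift px',l[0]-10,l[1]-10,round(s,3))
E
```

```text
time_s: 44.45
ee_pos: [0.6098, -0.0696, 0.1546]
ee_rot: [-0.001, 1.0, -0.002, 0.001]
ft_force: [0.3, 0.1, 0.1]
width: 0.075
time_s: 45.2
ee_pos: [0.65, -0.0701, 0.2395]
ee_rot: [-0.001, 1.0, -0.002, 0.0]
ft_force: [-0.2, 0.7, -0.8]
width: 0.075
black shift px 0 0 0.999
black shift px 0 0 0.944
white shift px -1 0 0.792
white shift px 0 0 0.919
```

View pics/w21.png

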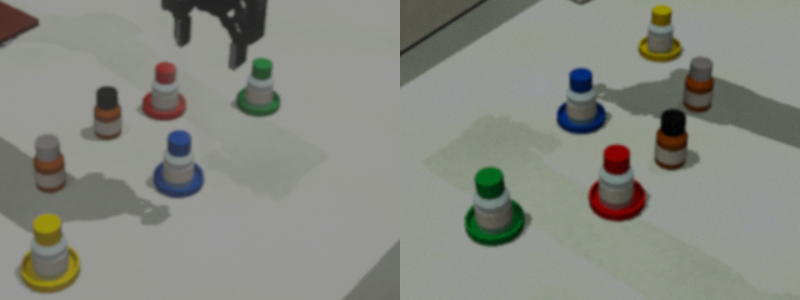

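All four bottles stand upright inside their matching dishes. The ambers are unmoved and the arm is clear, so I'm handing in.

```bash
python3 -c "
from rig import job_done
print(job_done())"
```

```text
the job is handed in; nothing more can be done
None
```

I moved the red, yellow, green and blue bottles, in that order, into the cups matching their caps, and handed the job in at about 45 s of the 120 s allowed. No verdict was reported.

- **Set-down:** each bottle was lowered until 1 mm steps no longer moved it, at the height expected for the cup floor, and only then released. At release the gripper was within about 2 mm of my estimate of each cup's centre.
- **Last pictures:** the scene and side views show all four bottles upright in their own cups, with the open gripper clear at 0.24 m.
- **Amber bottles:** image matching against the first pictures shows at most 1 px of movement. The white-capped one matched less well in the scene view (score 0.79), probably because the shadow there changed.
- **Disagreements:**
  - The first cup positions differed by up to about 20 mm between views, because the masks included the outside of the near wall. Averaging the views, or fitting only the far rim, resolved it.
  - The first fast descent drifted about 15 mm, so I used smaller steps after that.

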